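# Tip the clementines into the serving tray

## Task

Of the two tipping feeders on the kitchen counter, take the one that holds the clementines: push its skip over by the red bar until it dumps both clementines into its own white tray. Then ease the skip slowly back by the bar until it rests fully upright again. Leave the feeder with the limes alone.

Things in the scene. Friction and masses are not known exactly. Their poses are not given: they have to be found in the camera images.
- clementine_feeder: Fixed feeder whose aluminium tipping skip (110 mm wide inside, 64 deep, 60 high) holds the clementines; the lime feeder is alike. Steel base 335 x 160 mm, x -88 to 248, y -80 to 80. Origin on the counter below the hinge; +x the pouring side, yaw within 0.35 rad of the robot's +x. Hinge along y at x 0, z 85 mm. Posts at y -70 and 70, tops at z 98 mm. White tray ahead of it: see the tray point.
- clementine_bar (a point): Centre of that skip's red push bar: round, 12 mm thick, 122 long, along the feeder's y, on uprights at y -57 and 57; 37 mm open below it to the back wall's top; steel weights (34 mm across) on its ends out to y -85 and 85. Turns with the skip. In the feeder's frame at tipping angle a: x = -66 cos a + 105 sin a, z = 85 + 66 sin a + 105 cos a (mm).
- clementine_tray (a point): Centre of the inner floor of the feeder's own white tray: 197 mm (x) by 152 mm (y) inside, floor 10 mm and rim 56 mm above the counter; 142 mm ahead of the hinge along the feeder's x.
- clementine_skip (a joint): Skip angle, rad: 0 upright at its stop, 1.15 fully tipped to +x. Over-centre detent: the weighted bar holds it at either end. 3 to 5 N at the bar starts it, fading to none at the balance point (0.5 to 0.7); pushed past 0.75 it goes on by itself in 1 to 3 s and stays down. Coming back likewise: past 0.45 it sinks home by itself below 1.8 rad/s (damped hinge). Never drive it back above 2.5 rad/s.
- clementine_1: Orange clementine, a ball 48 mm across, 50 to 100 g, origin at its centre; starts in the clementine skip, centre at height 109 mm.
- clementine_2: The second clementine, the same.
- lime_skip (a joint): Tipping angle of the skip of the other feeder, which holds two green limes; it stands upright (0) beside the clementine feeder and must stay so.

How it is judged:
On the way, in this order (a step that is already met when the one before it is completed fails the run):
1. the clementine skip is tipped (over 1.0 rad) with both clementines in its tray (value of joint clementine_skip above 1 rad and x of clementine_1 in the frame of clementine_feeder between 0.04 and 0.245 m and y of clementine_1 in the frame of clementine_feeder between -0.08 and 0.08 m and z of each of clementine_1, clementine_2 in the frame of clementine_feeder below 0.055 m and x of clementine_2 in the frame of clementine_feeder between 0.04 and 0.245 m and y of clementine_2 in the frame of clementine_feeder between -0.08 and 0.08 m), for 0.2 s.
2. the clementine skip is back upright (under 0.06 rad) (value of joint clementine_skip below 0.06 rad), for 0.2 s.
At the end, for the whole second after the job is handed in: The clementine skip stands upright again (within 0.06 rad), both clementines lie at rest (under 0.05 m/s) inside their feeder's own tray, and the lime skip is upright (within 0.06 rad) (value of joint each of clementine_skip, lime_skip below 0.06 rad and x of clementine_1 in the frame of clementine_feeder between 0.04 and 0.245 m and y of clementine_1 in the frame of clementine_feeder between -0.08 and 0.08 m and z of each of clementine_1, clementine_2 in the frame of clementine_feeder below 0.055 m and x of clementine_2 in the frame of clementine_feeder between 0.04 and 0.245 m and y of clementine_2 in the frame of clementine_feeder between -0.08 and 0.08 m and linear speed of each of clementine_1, clementine_2 below 0.05 m/s); the robot touches nothing.
It fails at once if the clementine skip is slammed back (faster than 2.5 rad/s towards upright) (velocity of joint clementine_skip below -2.5 rad/s).
It fails at once if the lime skip is pushed (over 0.15 rad) (value of joint lime_skip above 0.15 rad).
It also fails if it takes over 48 s, if anything falls off the work surface, if the arm or the gripper's body presses on something with over 40 N, if the wrist force passes 120 N, or if a joint passes its speed limit or range.

## Robot

A 6-joint arm with a two-finger parallel gripper is mounted at the origin on the work surface. World frame = base frame: x ahead of the robot, y to its left, z up, the work surface at z = 0. Lengths are in m, angles in rad, forces in N, time in s.
With the tool pointing down it reaches from about 0.425 to 0.925 m from the base axis. Payload 12.5 kg.
Tool frame: the origin (TCP) lies at the very end of the fingers, on their centre line; the grasp point (between the pads) lies env.grip_depth behind it (env.grip_depth is the distance from the TCP to the grasp point, in m); z points along the fingers, y is the line along which they close (so a half turn about z gives the same grasp; the last joint's range is limited). The gripper opens to 85 mm and grips with 20 to 120 N. Pads are 22 mm wide; open, the fingers measure 114 mm over their backs; the gripper's body (76 mm by 85 mm) begins 54 mm behind the grasp point. The pads swing forward as they close: fully open they stand 13 mm farther back than shut.
Start: joints at [-1.209, 0.491, 1.559, -0, 1.092, -0.106], TCP at [0.282, -0.558, 0.231] pointing down, gripper open.
Joint ranges: [-3.1, 3.1], [-0.84, 2.19], [0.05, 2.79], [-1.13, 4.28], [0.06, 2.93], [-2.69, 2.69]. Speed limits (rad/s): [2.22, 2.22, 2.79, 3.14, 3.14, 3.14].

## Interface

Orientations are given as a unit quaternion [w, x, y, z].
In Python, from rig import env gives the robot as it stands.
- The arm moves only by the tool advance, called in YAML: its name, and indented under it one key for each argument. Schema: {"type":"object","properties":{"moves":{"type":"string"},"only":{"type":"string"},"quiet":{"type":"boolean"},"lines":{"type":"string"}},"required":["moves"],"additionalProperties":false}. moves is a string of 1 to 5 rows, parted by a bar, with the numbers parted by commas; each row has 7 numbers: the opening from 0.0 (shut) to 1.0 (fully open), then dx, dy, dz in m, then a rotation vector rx, ry, rz in rad; each row is the pose to reach, as a shift and turn from the pose commanded when the call began, along the tool's axes at that moment; what a row does not reach only later rows make up. A row lasts 1/8 s, in which the tool goes at most 0.0625 m and 0.188 rad, less where a joint would pass 70% of its speed; a pose out of reach is approached as far as the arm can. The fingers move at their own pace and stop on an object; the grip force is fixed at half the most. Time passes only in rows, so rows that do not move let the fingers close. The tool returns the time, the measured TCP pose, the force, the opening and the grip force at its end. only (a regular expression) keeps the lines of the reply that match it, lines (a string "A,B") keeps lines A to B, and quiet returns only ok. Input that does not fit is refused with a message, and nothing moves.
- env.observe(): the state, without advancing time (a new reading comes with each control period).
- env.snapshot(name): name is "scene" or "top"; returns a dict with "frame" (420x560x3 uint8, red, green, blue), "vfov" (degrees; the focal length in pixels is half the picture's height over the tangent of half this angle, whatever the lens; pixels are square), "cx", "cy" (the principal point, pixels), "world_to_cam" (4x4, takes a point from world to camera coordinates). Camera axes: x right, y down, z forward; pixel columns grow to the right and rows downward; lengths in m; the calibration is good to about 2 mm. A picture is of the moment at which its call begins. There is no depth.
- env.finish_job(): hands the job in; it is judged then, once.
The state is a dict: "time_s": time; "joints": joint angles; "dq": joint speeds; "tau": joint torques, N m; "ee_pos": TCP position; "ee_rot": TCP orientation; "ft_force": force on the tool from outside, world axes, zero at the start; "wrist_torque": the same for the moment, N m; "gripper_width": opening from 0.0 (shut) to 1.0 (fully open); "gripper_force": force on a finger pad.
Only numpy, scipy, OpenCV 4.12 (cv2) and the standard library are available. Lean on these libraries where they do the work, as an engineer would, in place of code of your own. Each camera call takes 0.05 s, during which the arm holds its last target. There are 200 camera calls.

## Working session

There is one attempt and no reset: what is moved stays moved. The work goes in short steps, Python scripts to look and compute and a tool call to move; the robot and the scene stay as the last step left them, time stands still between calls to the robot, and variables do not carry over. Pictures are saved under pics/ and viewed, at most 10 in all, crops included, and the job is handed in when it is done.

```bash
ls; mkdir -p pics
```

Run:
```python
from rig import env
import cv2,numpy as np,pickle
d={}
for n in("scene","top"):
    s=env.snapshot(n);d[n]=s;cv2.imwrite(f"pics/{n}0.png",cv2.resize(s["frame"][:,:,::-1],None,fx=1.4,fy=1.4,interpolation=cv2.INTER_CUBIC))
    print(n,s["vfov"],s["cx"],s["cy"],np.round(s["world_to_cam"],3).tolist())
pickle.dump(d,open("s0.pkl","wb"))
o=env.observe();print(o["time_s"],o["ee_pos"],o["ee_rot"],o["ft_force"],env.grip_depth)
```

```text
pics
rig.py
scene 50.2170455851345 274.49128786701885 213.49629483756644 [[0.247, 0.969, 0.014, -0.14], [0.765, -0.186, -0.616, -0.371], [-0.595, 0.163, -0.787, 1.496], [0.0, 0.0, 0.0, 1.0]]
top 52.69544407588384 286.3730810790319 207.03217768145382 [[0.026, -1.0, 0.004, -0.033], [-0.989, -0.026, -0.143, 0.598], [0.143, -0.0, -0.99, 0.991], [0.0, 0.0, 0.0, 1.0]]
0.1 [ 0.28176983 -0.55765553  0.23076481] [-5.08371024e-04  9.72769890e-01  2.31772476e-01 -5.25709535e-05] [ 0.60442834  0.4035048  -0.62085722] 0.0187
```

View pics/scene0.png

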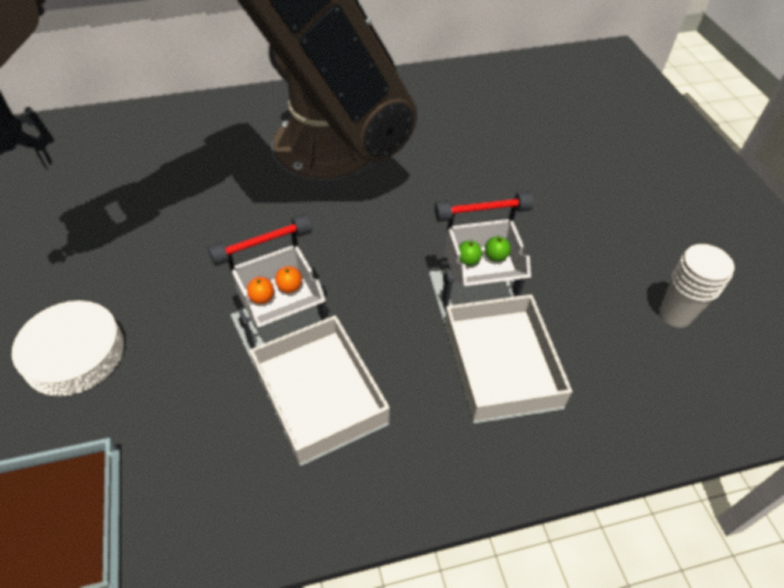

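View pics/top0.png

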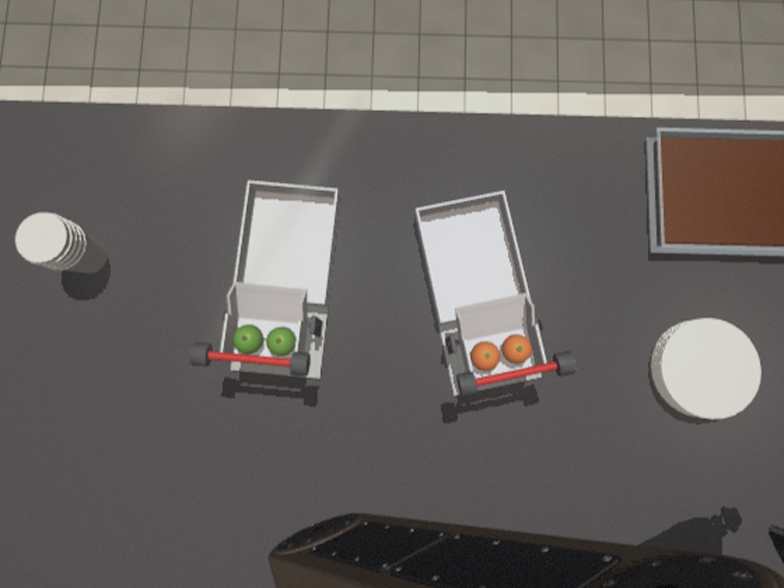

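The clementine feeder is the right one in the top view, with bar weights at (468,382) and (565,363). In the scene view it is on the left, with weights at (219,255) and (303,227). I'll fit its pose next.

Create h.py:
```python
import numpy as np
def proj(s,P):
    f=210/np.tan(np.radians(s["vfov"]/2));W=s["world_to_cam"]
    c=np.atleast_2d(P)@W[:3,:3].T+W[:3,3]
    return np.c_[s["cx"]+f*c[:,0]/c[:,2],s["cy"]+f*c[:,1]/c[:,2]]
def world(p,P):
    P=np.atleast_2d(P);c,s=np.cos(p[2]),np.sin(p[2])
    return np.c_[p[0]+c*P[:,0]-s*P[:,1],p[1]+s*P[:,0]+c*P[:,1],P[:,2]]
```

Run:
```python
from h import *
import pickle
from scipy.optimize import least_squares
d=pickle.load(open("s0.pkl","rb"))
B=[[-.066,.073,.19],[-.066,-.073,.19]];T=[[.246,.079,.056],[.246,-.079,.056]]
for name,px in {"clem":{"top":[(468,382),(565,363),(417,209),(505,193)],"scene":[(303,227),(219,255),(388,405),(301,444)]},
 "lime":{"top":[(201,354),(300,363),(248,182),(337,189)],"scene":[(525,202),(444,211),(569,391),(476,403)]}}.items():
    f=lambda p:np.concatenate([(proj(d[n],world(p,B+T))-np.array(px[n])/1.4).ravel() for n in px])
    r=least_squares(f,[.6,0,0],loss="soft_l1");p=r.x
    print(name,p.round(4),r.fun.round(1).reshape(-1,2).tolist() if 0 else f(p).reshape(-1,2).round(1).tolist())
    for a in(0,.3,.6,.8,1.15):
        b=world(p,[-.066*np.cos(a)+.105*np.sin(a),0,.085+.066*np.sin(a)+.105*np.cos(a)])[0];print(a,b.round(3))
```

```text
clem [ 0.5225 -0.1734  0.2354] [[-0.6, 1.4], [-0.7, -0.1], [-1.2, -1.1], [-1.5, -2.5], [-2.2, -2.9], [-1.4, -2.2], [-0.1, 0.2], [-3.3, 2.7]]
0 [ 0.458 -0.189  0.19 ]
0.3 [ 0.491 -0.181  0.205]
0.6 [ 0.527 -0.172  0.209]
0.8 [ 0.551 -0.167  0.205]
1.15 [ 0.589 -0.157  0.188]
lime [ 0.5358  0.1962 -0.0762] [[-0.6, -0.5], [-0.7, 0.4], [0.3, -2.1], [0.3, -0.8], [-1.4, -1.8], [-1.0, -1.7], [0.4, -0.8], [0.0, 0.7]]
0 [0.47  0.201 0.19 ]
0.3 [0.504 0.199 0.205]
0.6 [0.541 0.196 0.209]
0.8 [0.565 0.194 0.205]
1.15 [0.604 0.191 0.188]
```
Good within some 3mm. Yaw 0.235; the bar slope check: atan: top view slope 19/97=0.194... +camera roll 0.026 → 0.22. OK ~0.22-0.235.

Add to h.py:
```python
from scipy.spatial.transform import Rotation as R
FP=np.array([.5225,-.1734,.2354])
def bar(a): return [-.066*np.cos(a)+.105*np.sin(a),0,.085+.066*np.sin(a)+.105*np.cos(a)]
def delta(o,P):  # feeder-frame target, tool y along feeder +x, tool down
    t=world(FP,P)[0];q=np.array(o["ee_rot"]);r=R.from_quat(np.r_[q[1:],q[0]])
    x=np.array([-np.sin(FP[2]),np.cos(FP[2]),0]);y=np.array([np.cos(FP[2]),np.sin(FP[2]),0])
    g=R.from_matrix(np.c_[x,y,[0,0,-1]])
    return r.inv().apply(t-o["ee_pos"]).round(4),(r.inv()*g).as_rotvec().round(3)
```

advance:
  moves: "1,0.085,-0.062,-0.05,0,0,-0.33 | 1,0.17,-0.125,-0.06,0,0,-0.67 | 1,0.17,-0.125,-0.06,0,0,-0.67 | 1,0.17,-0.125,-0.06,0,0,-0.67 | 1,0.17,-0.125,-0.06,0,0,-0.67"

```text
time_s: 0.72
ee_pos: [0.3781, -0.3681, 0.2919]
ee_rot: [0.0, 0.842, 0.54, 0.0]
ft_force: [-0.3, -0.4, -0.7]
gripper_width: 1.0
gripper_force: 0.0
```

Run:
```python
from rig import env
from h import *
print(delta(env.observe(),[-.050,0,.26]))
```

```text
(array([0.2063, 0.0108, 0.0319]), array([ 0.001,  0.001, -0.665]))
```

advance:
  moves: "1,0.206,0.011,0.01,0,0,-0.665 | 1,0.206,0.011,0.01,0,0,-0.665 | 1,0.206,0.011,0.01,0,0,-0.665 | 1,0.206,0.011,0.032,0,0,-0.665 | 1,0.206,0.011,0.032,0,0,-0.665"

```text
time_s: 1.35
ee_pos: [0.4735, -0.1868, 0.2577]
ee_rot: [-0.002, 0.621, 0.784, -0.0]
ft_force: [-0.8, 0.1, 1.4]
gripper_width: 1.002
gripper_force: 0.0
```

Run:
```python
from rig import env
from h import *
import cv2
print(delta(env.observe(),[-.050,0,.165]))
a=[env.snapshot(n)["frame"][:,:,::-1] for n in("scene","top")]
A=cv2.resize(a[0][100:300,110:310],(400,400));B=cv2.resize(a[1][180:380,260:460],(400,400))
cv2.imwrite("pics/1.png",np.hstack([A,B]))
```

```text
(array([0.0014, 0.001 , 0.0927]), array([-0.003, -0.002, -0.003]))
```

View pics/1.png

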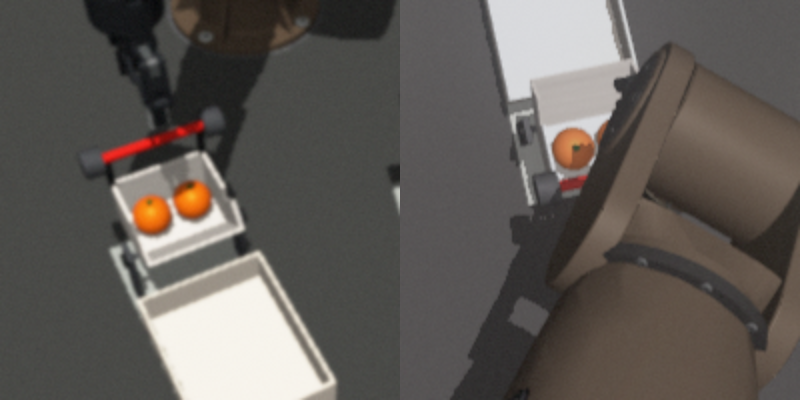

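The hand is over the bar, one finger on each side of it. I'll descend while checking the force.

advance:
  moves: "1,0.001,0.001,0.04,0,0,0 | 1,0.001,0.001,0.07,0,0,0 | 1,0.001,0.001,0.098,0,0,0 | 1,0.001,0.001,0.098,0,0,0"

```text
time_s: 1.95
ee_pos: [0.4736, -0.1872, 0.1605]
ee_rot: [-0.001, 0.622, 0.783, -0.0]
ft_force: [0.2, 0.1, -0.3]
gripper_width: 0.998
gripper_force: 0.0
```

Run:
```python
from rig import env
from h import *
import cv2
o=env.observe();s=env.snapshot("scene")
q=proj(s,world(FP,[[-.05,0,.26],[-.007,0,.173],[-.093,0,.173],bar(0)]));print((q-[150,120])*5,o["ee_pos"],delta(o,[-.05,0,.16]))
cv2.imwrite("pics/2.png",cv2.resize(s["frame"][120:240,150:290,::-1],None,fx=5,fy=5,interpolation=cv2.INTER_CUBIC))
```

```text
[[166.69641636 159.58810055]
 [228.04280111 356.34107308]
 [161.32699788 235.13250472]
 [176.48359729 247.01987501]] [ 0.47363845 -0.18720484  0.16047923] (array([0.002 , 0.0007, 0.0005]), array([-0.002, -0.002, -0.007]))
```

View pics/2.png

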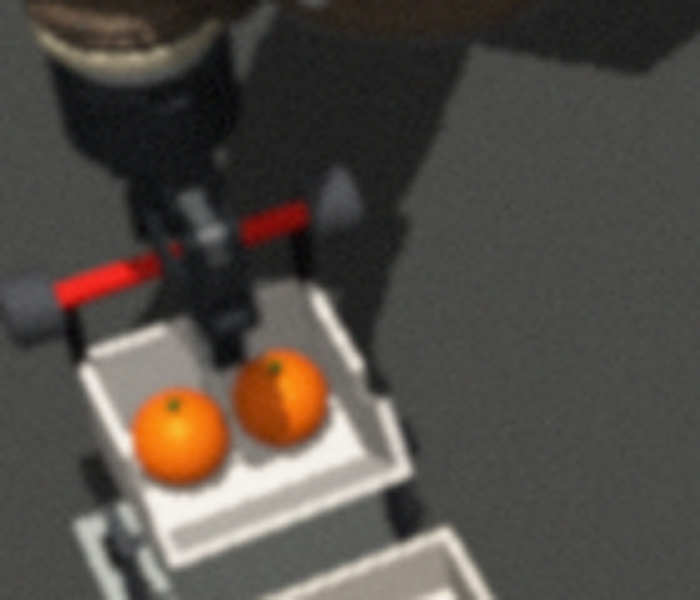

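The front finger tip is at (228,360), inside the bar and clear of the fruit, as predicted. Now I'll push over gently.

advance:
  moves: "1,0,0.015,0,0,0,0 | 1,0,0.03,-0.003,0,0,0 | 1,0,0.043,-0.008,0,0,0 | 1,0,0.056,-0.012,0,0,0 | 1,0,0.068,-0.015,0,0,0"

```text
time_s: 2.62
ee_pos: [0.5416, -0.1702, 0.1777]
ee_rot: [0.0, 0.62, 0.784, -0.0]
ft_force: [-3.9, -2.0, 2.8]
gripper_width: 0.995
gripper_force: 2.1
```

advance:
  moves: "1,0,0.014,-0.003,0,0,0 | 1,0,0.028,-0.003,0,0,0 | 1,0,0.042,-0.001,0,0,0 | 1,0,0.054,0.002,0,0,0 | 1,0,0.054,0.002,0,0,0"

```text
time_s: 3.25
ee_pos: [0.5938, -0.1576, 0.1736]
ee_rot: [-0.0, 0.62, 0.784, 0.0]
ft_force: [-0.8, -0.4, 0.3]
gripper_width: 1.001
gripper_force: 0.0
```

Run:
```python
from rig import env
from h import *
import cv2
o=env.observe();s=env.snapshot("scene")
for a in(.4,.8,1,1.15):print(a,((proj(s,world(FP,bar(a)))-[130,120])*3.5).round())
print(delta(o,[.066,0,.16]))
cv2.imwrite("pics/3.png",cv2.resize(s["frame"][120:290,130:330,::-1],None,fx=3.5,fy=3.5,interpolation=cv2.INTER_CUBIC))
```

```text
0.4 [[215. 201.]]
0.8 [[245. 255.]]
1 [[260. 289.]]
1.15 [[272. 316.]]
(array([ 0.0013, -0.007 ,  0.0136]), array([-0.   , -0.   , -0.003]))
```

View pics/3.png

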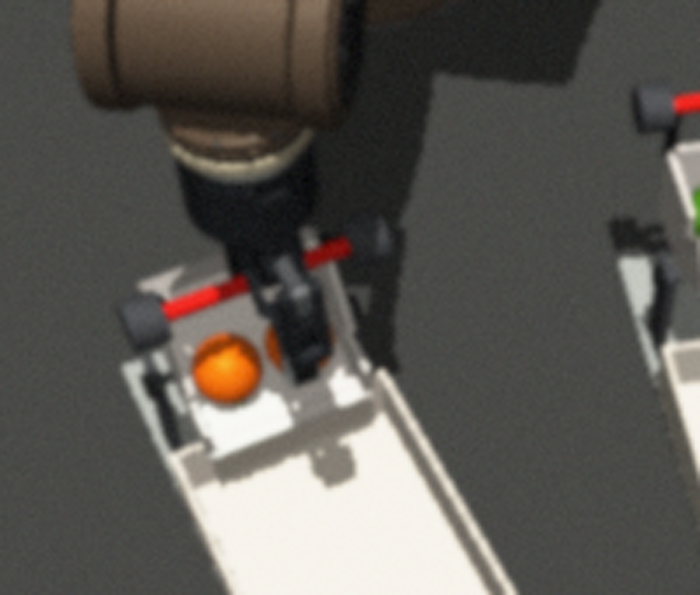

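The bar is at about (255,275), so the skip is near 0.9 rad and past its balance point. I'll let it fall, then look again.

advance:
  moves: "1,0,0.0,0,0,0,0 | 1,0,0,0,0,0,0 | 1,0,0,0,0,0,0 | 1,0,0,0,0,0,0 | 1,0,0,0,0,0,0"
  quiet: true

```text
ok
```

advance:
  moves: "1,0,0.0,0,0,0,0 | 1,0,0,0,0,0,0 | 1,0,0,0,0,0,0 | 1,0,0,0,0,0,0 | 1,0,0,0,0,0,0"

```text
time_s: 4.55
ee_pos: [0.5931, -0.158, 0.1743]
ee_rot: [0.0, 0.621, 0.784, -0.0]
ft_force: [0.2, -0.7, 0.9]
gripper_width: 0.998
gripper_force: 0.0
```

Run:
```python
from rig import env
from h import *
import cv2
s=env.snapshot("scene")
cv2.imwrite("pics/4.png",cv2.resize(s["frame"][170:340,130:330,::-1],None,fx=3.5,fy=3.5,interpolation=cv2.INTER_CUBIC))
```

```text
(no output)
```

View pics/4.png

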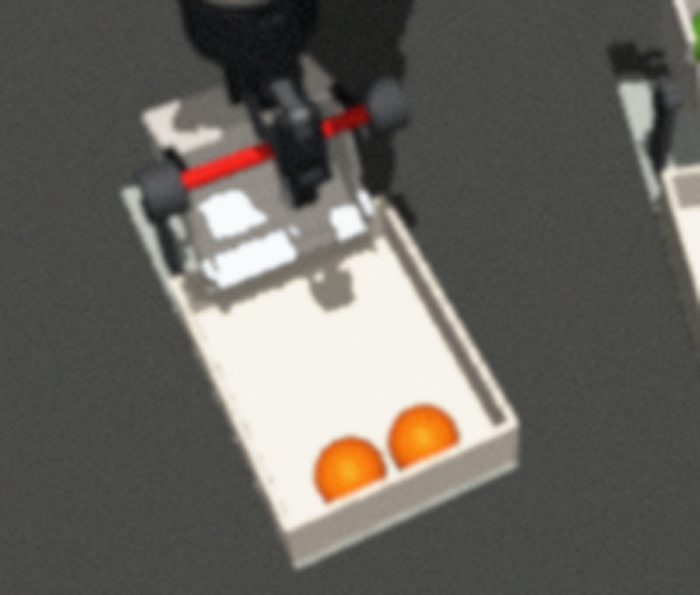

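Both clementines are at the far wall of the tray, at (350,470) and (423,437), and the skip is fully tipped. I'll lift, shut the fingers, go ahead of the bar and come down there.

advance:
  moves: "1,0,0,-0.05,0,0,0 | 0.3,0,0.02,-0.07,0,0,0 | 0,0,0.047,-0.07,0,0,0 | 0,0,0.047,-0.07,0,0,0 | 0,0,0.047,-0.07,0,0,0"
  quiet: true

```text
ok
```

advance:
  moves: "0,0,0,0,0,0,0 | 0,0,0,0,0,0,0 | 0,0,0,0,0,0,0"

```text
time_s: 5.6
ee_pos: [0.6387, -0.1473, 0.2444]
ee_rot: [0.0, 0.621, 0.784, -0.0]
ft_force: [0.2, -0.6, -0.4]
gripper_width: -0.001
gripper_force: 0.0
```

Run:
```python
from rig import env
from h import *
print(delta(env.observe(),[.118,0,.166]))
```

```text
(array([ 0.0018, -0.0011,  0.0784]), array([ 0.   ,  0.   , -0.004]))
```

advance:
  moves: "0,0.002,0,0.04,0,0,0 | 0,0.002,0,0.065,0,0,0 | 0,0.002,0,0.078,0,0,0 | 0,0.002,0,0.078,0,0,0"

```text
time_s: 6.1
ee_pos: [0.6383, -0.1453, 0.1659]
ee_rot: [-0.0, 0.621, 0.784, -0.0]
ft_force: [0.7, -0.0, 0.3]
gripper_width: 0.0
gripper_force: 0.0
```

Run:
```python
from rig import env
from h import *
import cv2
s=env.snapshot("scene")
print(env.observe()["ft_force"],(proj(s,world(FP,[bar(1.15),[.118,0,.166]]))-[160,170])*5)
cv2.imwrite("pics/5.png",cv2.resize(s["frame"][170:290,160:300,::-1],None,fx=5,fy=5,interpolation=cv2.INTER_CUBIC))
```

```text
[ 0.46619759 -0.08372138  0.65584378] [[238.57048082 201.35218671]
 [287.9818216  313.06003995]]
```

View pics/5.png

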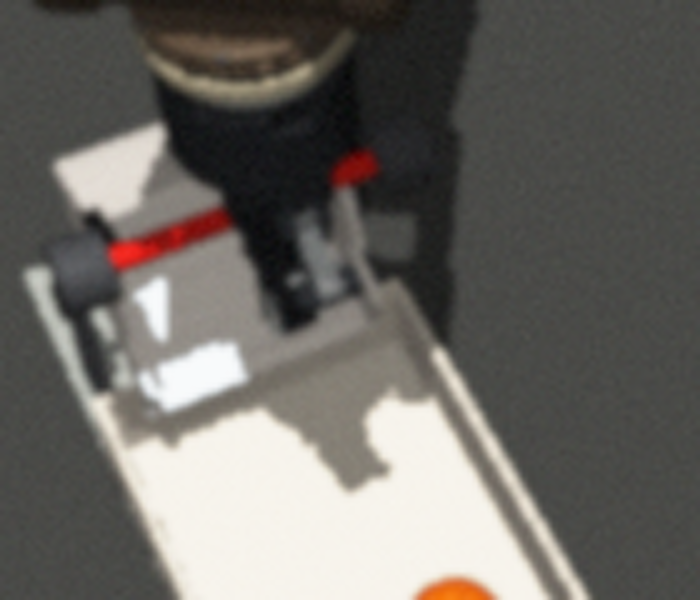

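The finger is in front of the bar with its tip at (290,320). I'll ease the skip back slowly.

advance:
  moves: "0,0,-0.01,0,0,0,0 | 0,0,-0.02,0,0,0,0 | 0,0,-0.028,0,0,0,0 | 0,0,-0.035,-0.003,0,0,0 | 0,0,-0.042,-0.006,0,0,0"

```text
time_s: 6.78
ee_pos: [0.5988, -0.1551, 0.174]
ee_rot: [0.003, 0.621, 0.784, 0.001]
ft_force: [7.8, 1.4, 5.2]
gripper_width: 0.002
gripper_force: 3.9
```

advance:
  moves: "0,0,-0.008,-0.004,0,0,0 | 0,0,-0.016,-0.007,0,0,0 | 0,0,-0.024,-0.01,0,0,0 | 0,0,-0.032,-0.012,0,0,0 | 0,0,-0.040,-0.014,0,0,0"

```text
time_s: 7.4
ee_pos: [0.558, -0.1643, 0.1864]
ee_rot: [0.0, 0.621, 0.784, -0.0]
ft_force: [3.1, -1.6, -0.2]
gripper_width: -0.001
gripper_force: 1.1
```

advance:
  moves: "0,0,-0.008,-0.001,0,0,0 | 0,0,-0.016,-0.001,0,0,0 | 0,0,-0.024,-0.001,0,0,0 | 0,0,-0.032,0,0,0,0 | 0,0,-0.040,0,0,0,0"

```text
time_s: 8.02
ee_pos: [0.5189, -0.1733, 0.186]
ee_rot: [-0.0, 0.621, 0.784, -0.0]
ft_force: [0.4, -0.5, -0.6]
gripper_width: -0.0
gripper_force: 0.1
```

advance:
  moves: "0,0,-0.006,0,0,0,0 | 0,0,-0.012,0,0,0,0 | 0,0,-0.012,0,0,0,0 | 0,0,-0.012,0,0,0,0"

```text
time_s: 8.52
ee_pos: [0.5081, -0.1761, 0.1863]
ee_rot: [0.0, 0.621, 0.784, 0.0]
ft_force: [0.1, 1.2, 0.0]
gripper_width: 0.002
gripper_force: 0.0
```

Run:
```python
from rig import env
from h import *
import cv2
s=env.snapshot("scene")
print((proj(s,world(FP,[bar(0),bar(.3),bar(.6)]))-[130,120])*3.5)
cv2.imwrite("pics/6.png",cv2.resize(s["frame"][120:290,130:330,::-1],None,fx=3.5,fy=3.5,interpolation=cv2.INTER_CUBIC))
```

```text
[[193.5385181  172.91391251]
 [209.11105998 191.05222426]
 [229.46156171 224.73931291]]
```

View pics/6.png

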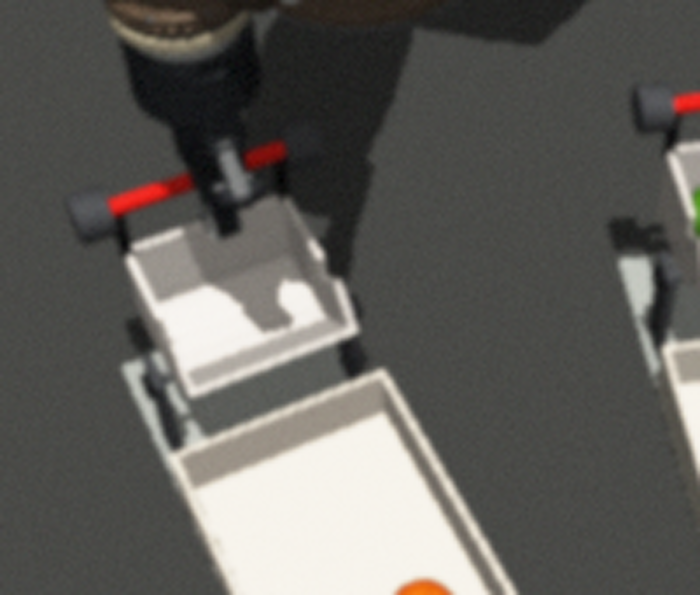

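The bar is at about (195,180), close to upright and free of the finger. I'll lift straight up, let it settle and compare with the first picture.

advance:
  moves: "0,0,0.01,-0.05,0,0,0 | 0,0,0.01,-0.1,0,0,0 | 0,0,0.01,-0.1,0,0,0"
  quiet: true

```text
ok
```

advance:
  moves: "0,0,0,0,0,0,0 | 0,0,0,0,0,0,0 | 0,0,0,0,0,0,0 | 0,0,0,0,0,0,0 | 0,0,0,0,0,0,0"

```text
time_s: 9.57
ee_pos: [0.5177, -0.1737, 0.2861]
ee_rot: [-0.0, 0.621, 0.784, -0.0]
ft_force: [0.6, 0.1, 0.2]
gripper_width: -0.0
gripper_force: 0.0
```

Run:
```python
from rig import env
from h import *
import cv2,pickle
d=pickle.load(open("s0.pkl","rb"))
s=env.snapshot("scene")
c=[cv2.resize(f[140:340,140:290,::-1],(390,520),interpolation=cv2.INTER_CUBIC) for f in(d["scene"]["frame"],s["frame"])]
cv2.imwrite("pics/7.png",np.hstack(c))
for f in(d["scene"]["frame"],s["frame"]):
    f=f[140:200,150:230].astype(int);m=(f[...,0]>140)&(f[...,1]<60)&(f[...,2]<60);y,x=np.nonzero(m);print(len(x),np.polyfit(x,y,1),x.min(),x.max())
```

```text
268 [-0.34531308 42.56898091] 11 61
111 [-0.32604187 42.2391372 ] 11 32
```

View pics/7.png

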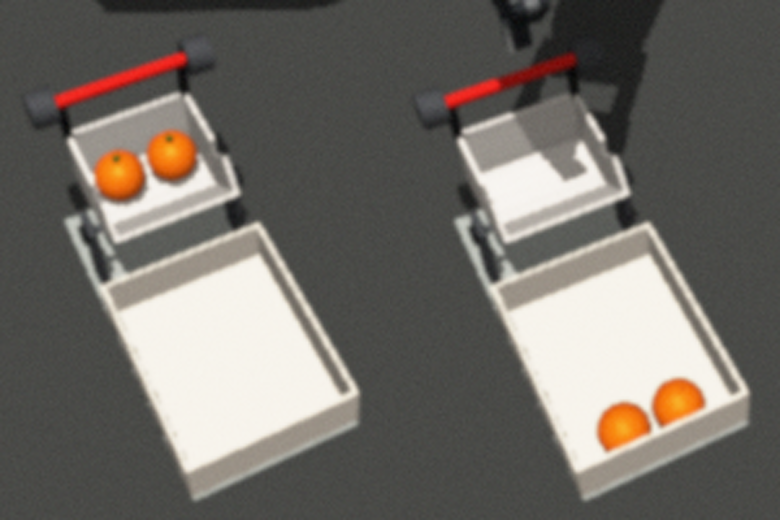

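The skip is back exactly where it started: its left weight is at (40,107) before and (431,107) after, and the two crops sit 390 px apart. Both clementines rest in the tray, and the arm is clear.

```bash
python3 -c "
from rig import env
print(env.finish_job())"
```

```text
the job is handed in; nothing more can be done
None
```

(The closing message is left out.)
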